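# Take the grating disc off its hook and fit it on the cutter's toothed shaft

### The arm

A 6-joint arm with a two-finger parallel gripper is mounted at the origin on the work surface. World frame = base frame: x ahead of the robot, y to its left, z up, the work surface at z = 0. Lengths are in m, angles in rad, forces in N, time in s.
With the tool pointing down it reaches from about 0.35 to 0.975 m from the base axis. Payload 4.9 kg.
Tool frame: the origin (TCP) lies on the centre line of the jaws, within the pads' length; the fingertips stand 22 mm ahead of it and the grasp point (between the pads) lies 3 mm ahead of it (manip.tcp_to_tips is the distance from the TCP to the fingertips, in m); z points along the fingers, x is the direction in which the jaws open and shut, and the axes are right-handed (so a half turn about z gives the same grasp; the last joint's range is limited). The gripper opens to 85 mm and grips with 20 to 120 N. Pads are 22 mm wide; open, the fingers measure 114 mm over their backs; the gripper's body (76 mm by 85 mm) begins 54 mm behind the grasp point. The pads swing forward as they close: fully open they stand 13 mm farther back than shut.
Start: joints at [-1.23, 0.053, 1.613, -0, 1.476, -0.119], TCP at [0.277, -0.56, 0.253] pointing down, gripper open.
Joint ranges: [-3.01, 3.01], [-1.01, 2.22], [0.06, 2.58], [-1.02, 4.17], [0.09, 2.62], [-3.14, 3.14]. Speed limits (rad/s): [2.57, 2.57, 3.14, 3.14, 3.14, 3.14].

### API

Orientations are given as a unit quaternion [w, x, y, z].
In Python, from plant import manip gives the robot as it stands.
- The arm moves only by the shell command python3 -m pendant 'ROWS'. ROWS is a JSON object of lists of equal length, an entry for each row: "linear": the shift along the tool's x, y, z in cm, a list of three; "rotation": the turn, a rotation vector about the tool's x, y, z in degrees, a list of three; "grip": the closure, from 0 (fully open) to 1 (shut). A call has exactly 10 rows; each row is the pose to reach, as a shift and turn from the pose commanded when the call began, along the tool's axes at that moment; what a row does not reach only later rows make up. A row lasts 1/12 s, in which the tool goes at most 41.7 mm and 7.16 degrees, less where a joint would pass 70% of its speed; a pose out of reach is approached as far as the arm can. A call with a gripper value outside its range is refused whole. The fingers move at their own pace and stop on an object; the grip force is fixed at half the most. Time passes only in rows, so rows that repeat a pose let the fingers close, or fill a call up. It gives the time, the measured TCP pose, the force and the opening at its end, in the units of the state.
- manip.state(): the state, without advancing time (a new reading comes with each control period).
- manip.grab_frame(name): name is "scene" or "side" or "wrist"; returns the picture (400x640x3 uint8, red, green, blue); there is no depth.
- manip.calibration(name): a dict with "fx", "fy", "cx", "cy" (pixels), "k1" (the pictures are not rectified: a ray, as slopes to the right and down, at radius r is drawn at 1 + k1 r^2 times it, then the intrinsics apply), "cam_to_world" (4x4, takes a point from camera to world coordinates). Camera axes: x right, y up, looking along -z (the intrinsics and any distortion apply to the point x, -y, -z); pixel columns grow to the right and rows downward; lengths in m; the calibration is good to about 2 mm. A picture is of the moment at which its call begins: read the wrist's pose just before it. calibration takes no time and is no camera call; for the wrist camera it gives the pose at the moment of the call.
- manip.job_done(): hands the job in, once; it reports no verdict.
The state is a dict: "time": time; "joint_pos": joint angles; "joint_vel": joint speeds; "joint_efforts": joint torques, N m; "tool_pos": TCP position; "tool_rot": TCP orientation; "contact_force": force on the tool from outside, world axes, zero at the start; "ft_torque": the same for the moment, N m; "gripper_width": opening from 0.0 (shut) to 1.0 (fully open).
Only numpy, scipy, OpenCV 4.12 (cv2) and the standard library are available. Lean on these libraries where they do the work, as an engineer would, in place of code of your own. Each camera call takes 0.05 s, during which the arm holds its last target. There are 200 camera calls.

### The job

Lift the grating disc up and off its hook, carry it clear, lay it flat on the bench with its hub up and let go; then take it again by the hub and fit it on the upright toothed drive shaft of the bench cutter, turning it until the teeth line up and it drops fully home on its seat, without forcing it. Leave it there released, and leave the other things on the bench where they are.

Things in the scene. Friction and masses are not known exactly. Their poses are not given: they have to be found in the camera images.
- disc: bright metal grating disc, 140 mm across, plate 6 mm thick, a round grey hub on one face only, about 0.4 kg (varies). Origin: centre of the plate's flat underside (the face without hub); z along the disc's axis towards the hub. It starts hanging on the hook, plate upright, the peg through its bore, hub on the side of the peg's free end, facing roughly away from the robot
- hub (a point): centre of the hub's open end, 42 mm from the disc's underside (36 mm above the plate), same axes as the disc. The hub is 42 mm across. A bore 35 mm across runs through plate and hub, with four inward lands (7 mm wide, reaching in to 21 mm across, disc z = 0 to 30 mm) at 45, 135, 225, 315 degrees from the x axis: four slots 10 mm wide lie along +x, +y, -x, -y, so it fits every 90 degrees
- stand: fixed dark steel hook stand: foot 150 x 130 x 12 mm (origin: centre of its underside on the bench), upright 165 mm tall at its own x = -52 mm (16 x 34 mm), and a level round peg, 8 mm thick, axis 150 mm above the bench, along the stand's +x to x = 28 mm. The hanging disc's underside is about at x = -31 mm, its centre 136 mm and top rim 206 mm above the bench
- peg_tip (a point): top of the lip by which the peg's end turns up: 164 mm above the bench, 10 mm above the peg's top, at the stand's x = 24 mm; x axis: where the peg points. The disc must rise about 11 to 25 mm for its bore to pass over the lip, then be drawn off along +x, kept level, by 65 mm or more
- cutter: fixed white bench cutter, 190 x 210 mm, housing 110 mm tall, carrying an open round steel dish (178 mm outside, 170 mm inside, rim 137 mm above the bench). Origin: centre of its underside on the bench, on the shaft's axis
- seat (a point): centre of the round steel seat (60 mm across) in the dish, 124 mm above the bench, on the drive shaft's axis; z up. The disc is home when its underside lies on the seat. The bench in front of the robot, between stand and cutter, about 0.5 m from it, is free for laying the disc down
- shaft_nose (a point): top of the upright shaft, 33 mm above the seat. Four teeth in a cross (8 mm wide, 32 mm across, tops 22 mm above the seat) round an 18 mm core; above them a round nose 18 mm across, tapered at the end. The teeth's angle is not measured and differs each time: lower lightly, turn up to 90 degrees, feel; a slot passes within about 6 degrees. The shaft is braked (0.5 N m)
- cake_ring: steel cake ring, an open tube 64 mm across, 45 mm tall, standing on the bench. Bystander; origin: centre of its underside
- tamper: turned wooden pastry tamper, 48 mm across, 100 mm tall, standing on its wide foot. Bystander; origin: centre of its underside
- squeeze_bottle: clear squeeze bottle, 58 mm across, 170 mm tall. Bystander; origin: centre of its underside
- jug: clear measuring jug with a handle, 100 mm across, 130 mm tall. Bystander; origin: centre of its underside
- bowl: small steel bowl, 130 mm across, 50 mm tall. Bystander; origin: centre of its underside
- spatula: spatula lying on the bench, 240 mm long. Bystander; origin: on the tool's axis
- tub: open white tub, 130 x 100 mm, 70 mm tall. Bystander; origin: centre of its underside
Things that resemble listed ones, but are neither listed nor needed, are in the scene too. What is shaped like the disc but yellow is not meant.

How it is judged:
By the outcome, as a careful person would: the job done as asked, in the order asked, and still so for the second after the job is handed in, with the robot touching nothing.
It also fails if it takes over 67 s, if anything falls off the work surface, if the arm or the gripper's body presses on something with over 40 N, if the wrist force passes 120 N, or if a joint passes its speed limit or range.

## Working session

There is one attempt and no reset: what is moved stays moved. The work goes in short steps, Python scripts to look and compute and a shell command to move; the robot and the scene stay as the last step left them, time stands still between calls to the robot, and variables do not carry over. Pictures are saved under pics/ and viewed, about 8 in all and at most 12, crops included, and the job is handed in when it is done.

```bash
ls; mkdir -p pics; cat > h.py <<'E'
import numpy as np, cv2
from plant import manip
from scipy.spatial.transform import Rotation as R
def grab(n,f):
    im=manip.grab_frame(n); cv2.imwrite(f'pics/{f}.png',im[:,:,::-1]); return im
def ray(c,u,v):
    p=cv2.undistortPoints(np.array([[[u,v]]],float),np.array([[c['fx'],0,c['cx']],[0,c['fy'],c['cy']],[0,0,1]]),np.array([c['k1'],0,0,0,0.]))[0,0]
    T=np.array(c['cam_to_world']); d=T[:3,:3]@np.array([p[0],-p[1],-1]); return T[:3,3],d/np.linalg.norm(d)
def onz(c,u,v,z):
    o,d=ray(c,u,v); return o+d*(z-o[2])/d[2]
def proj(c,P):
    T=np.array(c['cam_to_world']); q=T[:3,:3].T@(np.array(P)-T[:3,3]); s=np.array([q[0],-q[1]])/-q[2]
    s=s*(1+c['k1']*(s@s)); return np.array([c['fx']*s[0]+c['cx'],c['fy']*s[1]+c['cy']])
def tri(c1,p1,c2,p2):
    o1,d1=ray(c1,*p1);o2,d2=ray(c2,*p2)
    t=np.linalg.lstsq(np.c_[d1,-d2],o2-o1,rcond=None)[0]; a=o1+d1*t[0];b=o2+d2*t[1]; return (a+b)/2,np.linalg.norm(a-b)
def toolrot():
    s=manip.state(); q=s['tool_rot']; return np.array(s['tool_pos']),R.from_quat([q[1],q[2],q[3],q[0]])
E
python3 - <<'E'
from h import *
import json
print(manip.state())
for n in("scene","side"):
    grab(n,n+'0'); c=manip.calibration(n); print(n,c); json.dump({k:np.array(v).tolist() for k,v in c.items()},open(n+'.json','w'))
E
```

```text
pics
{'time': 0.0, 'joint_pos': array([-1.23003190e+00,  5.33587578e-02,  1.61431594e+00,  6.52704723e-06,
        1.47600949e+00, -1.18994961e-01]), 'joint_vel': array([ 0.00198185, -0.00052669,  0.00024672, -0.00084892, -0.00061049,
        0.00113216]), 'joint_efforts': array([-1.16378660e-04, -3.93680549e+01, -3.70175958e+01, -1.52714742e-04,
        7.12100606e-03, -3.64584992e-06]), 'tool_pos': array([ 0.27713918, -0.55953789,  0.2520487 ]), 'tool_rot': array([-6.55636057e-04,  8.49626494e-01, -5.27383852e-01, -8.14725724e-04]), 'contact_force': array([-0.99869391,  0.11147379,  0.67584748]), 'ft_torque': array([-0.00373007, -0.01514072, -0.02765886]), 'gripper_width': 1.0013962744519034}
scene {'fx': 381.43144927378836, 'fy': 381.43144927378836, 'cx': 316.2971384322629, 'cy': 197.51527444838666, 'k1': -0.02404415771248483, 'cam_to_world': array([[-0.45118006, -0.63594337,  0.62610908,  1.39400911],
       [ 0.892422  , -0.31803006,  0.32006228,  0.4197027 ],
       [-0.00441997,  0.70315923,  0.71101868,  1.08302752],
       [ 0.        ,  0.        ,  0.        ,  1.        ]])}
side {'fx': 369.0814422078602, 'fy': 369.0814422078602, 'cx': 316.8927582553081, 'cy': 195.99277378381817, 'k1': 0.016778380546064814, 'cam_to_world': array([[-0.99206079,  0.09462088, -0.0828389 ,  0.43891081],
       [-0.12518216, -0.6799647 ,  0.72248006,  0.75041007],
       [ 0.01203417,  0.72711409,  0.68641116,  0.85931226],
       [ 0.        ,  0.        ,  0.        ,  1.        ]])}
```

View pics/scene0.png

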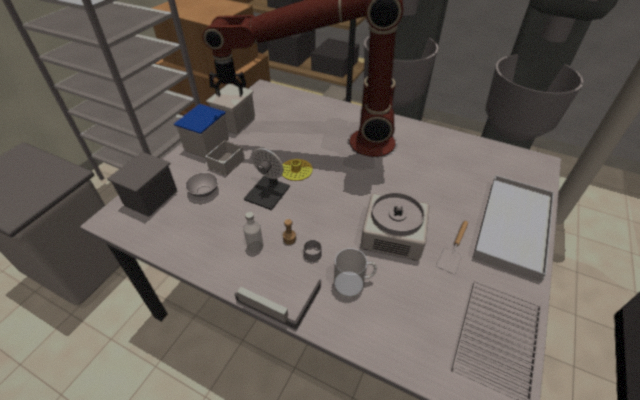

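View pics/side0.png

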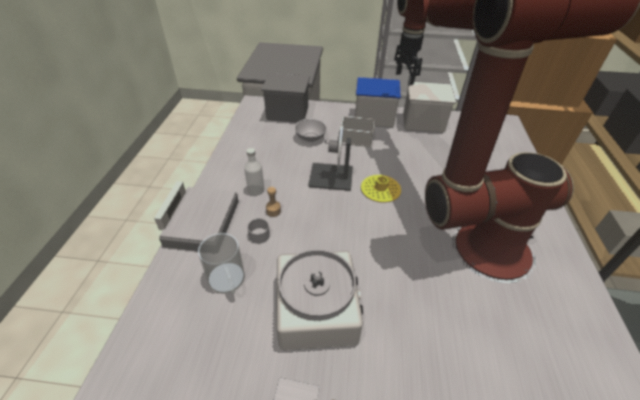

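The bright metal disc hangs on the dark stand at scene (265,165) and side (342,148). The yellow disc at scene (297,168) and side (381,188) is the decoy. The cutter is at scene (397,213) and side (317,285). I'll enlarge the stand and the cutter in one composite.

```bash
python3 - <<'E'
import cv2,numpy as np
a=cv2.imread('pics/scene0.png');b=cv2.imread('pics/side0.png')
f=lambda im,x,y,w,h:cv2.resize(im[y:y+h,x:x+w],(400,300),interpolation=cv2.INTER_CUBIC)
cv2.imwrite('pics/comp.png',np.vstack([np.hstack([f(a,225,140,100,75),f(b,290,110,100,75)]),np.hstack([f(a,350,180,100,75),f(b,265,240,100,75)])]))
E
```

```text
(no output)
```

View pics/comp.png

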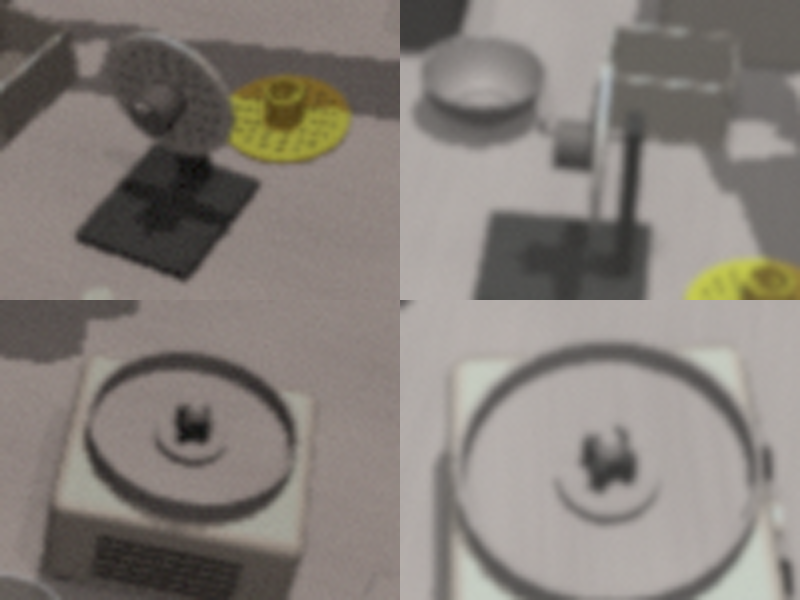

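Confirmed: the grey disc is on the stand with its hub towards the peg's free end, which is away from the robot. The yellow one lies flat on the bench and is not meant. Next I compute the stand and cutter poses.

```bash
python3 - <<'E'
from h import *
cs=manip.calibration('scene');cd=manip.calibration('side')
S=[(244.5,199.5),(271.7,210),(290,185.5),(264.2,176.3)]
P=np.array([onz(cs,*p,.012) for p in S]);print(P.round(3))
ctr=P.mean(0); e=[np.linalg.norm(P[i]-P[(i+1)%4]) for i in range(4)];print(ctr,e)
# edge left->bottom etc.; side corners
for p in [(312.5,163),(352.5,166.5)]: print('side',onz(cd,*p,.012).round(3))
# +x of stand: from upright end to peg end
ax=(P[0]+P[1]-P[2]-P[3])/2; ax[2]=0
print('ax01-23',ax/np.linalg.norm(ax),'yaw',np.degrees(np.arctan2(ax[1],ax[0])))
ay=(P[1]+P[2]-P[0]-P[3])/2; print('ay yaw',np.degrees(np.arctan2(ay[1],ay[0])))
import math
x=ax/np.linalg.norm(ax)
def st(X,Y,z): 
    y=np.array([-x[1],x[0],0]); q=ctr+X*x+Y*y; q[2]=z; return q
for n,q in dict(tip=st(.024,0,.164),hubend=st(.011,0,.136),top=st(-.028,0,.206),upr=st(-.052,0,.165)).items():
    print(n,q.round(3),proj(cs,q).round(1),'crop',((proj(cs,q)-[225,140])*4).round(),proj(cd,q).round(1),'crop',((proj(cd,q)-[290,110])*4).round()+[400,0])
print('rim scene',onz(cs,397.75,214.25,.137),'side',onz(cd,317,283.5,.137))
# rim extremes side
for cam,c,pts in(('s',cs,[(371.3,213),(424.2,213),(397,193),(397,235.3)]),('d',cd,[(279.5,287),(354.5,287),(317,250.8)])):
    print(cam,[onz(c,*p,.137).round(3)[:2] for p in pts])
E
```

```text
[[ 0.587 -0.31   0.012]
 [ 0.587 -0.185  0.012]
 [ 0.437 -0.189  0.012]
 [ 0.437 -0.314  0.012]]
[ 0.51217725 -0.24957491  0.012     ] [np.float64(0.12544352236755332), np.float64(0.1499971961063969), np.float64(0.12432658816184476), np.float64(0.15019367028801886)]
side [ 0.579 -0.315  0.012]
side [ 0.432 -0.315  0.012]
ax01-23 [0.99963455 0.02703263 0.        ] yaw 1.5490440553103229
ay yaw 89.87596811386605
tip [ 0.536 -0.249  0.164] [260.5 167.1] crop [142. 109.] [323.1 140. ] crop [532. 120.]
hubend [ 0.523 -0.249  0.136] [263.1 170.7] crop [152. 123.] [326.8 147.3] crop [547. 149.]
top [ 0.484 -0.25   0.206] [266.6 150.1] crop [166.  41.] [339.7 130.1] crop [599.  80.]
upr [ 0.46  -0.251  0.165] [270.8 155.1] crop [183.  60.] [346.4 141.3] crop [625. 125.]
rim scene [0.50938423 0.27286389 0.137     ] side [0.4895005  0.27810092 0.137     ]
s [array([0.544, 0.192]), array([0.464, 0.351]), array([0.414, 0.238]), array([0.597, 0.299])]
d [array([0.572, 0.298]), array([0.404, 0.276]), array([0.501, 0.185])]
```

```bash
cat >> h.py <<'E'
def rot(zdir,xdir):
    z=np.array(zdir,float);z/=np.linalg.norm(z);x=np.array(xdir,float);x-=z*(x@z);x/=np.linalg.norm(x)
    return R.from_matrix(np.c_[x,np.cross(z,x),z])
def rows(p,Rt):
    p0,R0=toolrot(); d=R0.inv().apply(np.array(p)-p0)*100; r=np.degrees((R0.inv()*Rt).as_rotvec())
    print('lin',d.round(2).tolist(),'rot',r.round(2).tolist(),'mm',round(np.linalg.norm(d)*10),'deg',round(np.linalg.norm(r)))
E
python3 - <<'E'
from h import *
cs=manip.calibration('scene');cd=manip.calibration('side')
for n,p,z in [('bottle',(253,246),0),('tamper',(289,240),0),('ring',(312,256),0),('jug',(350,289),0),('bowl',(202,190),0.02),('tub',(226,160),.07),('bluebox',(200,118),.15),('yellow',(297,172),0)]:
    print(n,onz(cs,*p,z).round(3))
p0,R0=toolrot();print(R0.as_matrix().round(2))
print(np.array(manip.calibration('wrist')['cam_to_world']).round(3), p0)
a=np.radians(50);yw=np.radians(1.2)
z=[-np.sin(a)*np.cos(yw),-np.sin(a)*np.sin(yw),-np.cos(a)]
for s in(1,-1):
    Rt=rot(z,[s*-np.sin(yw),s*np.cos(yw),0])
    rows([.603,-.25,.39],Rt)
rows([.35,-.5,.42],R0)
E
```

```text
bottle [ 0.757 -0.16   0.   ]
tamper [ 0.676 -0.059  0.   ]
ring [0.702 0.048 0.   ]
jug [0.763 0.217 0.   ]
bowl [ 0.625 -0.488  0.02 ]
tub [ 0.474 -0.47   0.07 ]
bluebox [ 0.364 -0.674  0.15 ]
yellow [ 0.34  -0.211  0.   ]
[[ 0.44 -0.9  -0.  ]
 [-0.9  -0.44  0.  ]
 [-0.   -0.   -1.  ]]
[[ 0.444  0.853  0.275  0.348]
 [-0.896  0.423  0.135 -0.524]
 [-0.001 -0.306  0.952  0.372]
 [ 0.     0.     0.     1.   ]] [ 0.27717567 -0.55959072  0.25217433]
lin [-13.31, -42.94, -13.75] rot [14.62, -66.13, -141.86] mm 470 deg 157
lin [-13.31, -42.94, -13.75] rot [-49.16, -10.87, 23.56] mm 470 deg 56
lin [-2.14, -9.17, -16.78] rot [0.0, 0.0, 0.0] mm 192 deg 0
```

```bash
python3 -m pendant '{"linear":[[-1,-5,-9],[-2.1,-9.2,-16.8],[-2.1,-9.2,-16.8],[-2.1,-9.2,-16.8],[-6,-20,-16],[-8,-26,-15],[-13.3,-42.9,-13.8],[-13.3,-42.9,-13.8],[-13.3,-42.9,-13.8],[-13.3,-42.9,-13.8]],"rotation":[[0,0,0],[0,0,0],[0,0,0],[-10,-2,5],[-20,-4,10],[-30,-7,15],[-49.2,-10.9,23.6],[-49.2,-10.9,23.6],[-49.2,-10.9,23.6],[-49.2,-10.9,23.6]],"grip":[0,0,0,0,0,0,0,0,0,0]}'
python3 - <<'E'
from h import *
a=np.radians(50);yw=np.radians(1.2)
Rt=rot([-np.sin(a)*np.cos(yw),-np.sin(a)*np.sin(yw),-np.cos(a)],[np.sin(yw),-np.cos(yw),0])
rows([.603,-.25,.213],Rt);rows([.63,-.25,.39],Rt); print(manip.state()['joint_pos'])
E
```

```text
time: 0.93
tool_pos: [0.5197, -0.3308, 0.3967]
tool_rot: [0.277, 0.673, -0.631, -0.269]
contact_force: [-0.8, -1.0, 0.6]
gripper_width: 1.004
lin [-7.34, -19.31, 6.72] rot [-4.63, -1.15, 2.03] mm 217 deg 5
lin [-7.4, -8.61, -7.64] rot [-4.63, -1.15, 2.03] mm 137 deg 5
[-0.52595805  0.37165363  1.13705856 -0.52624717  2.26563301  0.77115222]
```

```bash
python3 -m pendant '{"linear":[[-3,-3,-3],[-6,-6,-5],[-7.4,-8.6,-7.6],[-7.4,-10,-6],[-7.4,-13,-2],[-7.4,-16,2],[-7.3,-19.3,6.7],[-7.3,-19.3,6.7],[-7.3,-19.3,6.7],[-7.3,-19.3,6.7]],"rotation":[[-2,-0.5,1],[-4.6,-1.1,2],[-4.6,-1.1,2],[-4.6,-1.1,2],[-4.6,-1.1,2],[-4.6,-1.1,2],[-4.6,-1.1,2],[-4.6,-1.1,2],[-4.6,-1.1,2],[-4.6,-1.1,2]],"grip":[0,0,0,0,0,0,0,0,0,0]}'
cat > look.py <<'E'
from h import *
import sys,json
n=sys.argv[1]; c=manip.calibration('wrist'); json.dump({k:np.array(v).tolist() for k,v in c.items()},open(n+'.json','w')); grab('wrist',n); print(toolrot()[0])
E
python3 look.py w1; python3 -c "
from h import *
c=manip.calibration('wrist');print(manip.state()['joint_pos'])
for q in [(.521,-.2495,.136),(.536,-.249,.164),(.484,-.2495,.206),(.536,-.249,.15)]: print(q,proj(c,q).round(1))"
```

```text
time: 1.77
tool_pos: [0.601, -0.2516, 0.2111]
tool_rot: [0.301, 0.649, -0.633, -0.297]
contact_force: [0.8, -0.0, 0.2]
gripper_width: 1.001
[ 0.60236216 -0.25212167  0.21431334]
[-0.38988317  0.62656499  1.12312537 -0.38110421  2.18166743  1.06735574]
(0.521, -0.2495, 0.136) [313.  197.5]
(0.536, -0.249, 0.164) [312.2 226.7]
(0.484, -0.2495, 0.206) [311.9 298.8]
(0.536, -0.249, 0.15) [312.3 207.6]
```

View pics/w1.png

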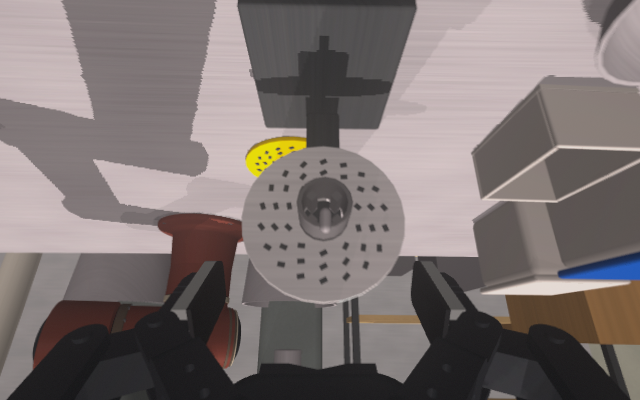

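```bash
python3 - <<'E'
import cv2
a=cv2.imread('pics/w1.png')[160:255,270:380]; cv2.imwrite('pics/w1c.png',cv2.resize(a,None,fx=6,fy=6,interpolation=cv2.INTER_CUBIC))
from h import *
c=manip.calibration('wrist')
for x in(.482,.486,.49):
  T,_=ray(c,323,225);o,d=ray(c,323,225); print(x,(o+d*(x-o[0])/d[0]).round(4), 'top/bot z',[ (lambda od:(od[0]+od[1]*(x-od[0][0])/od[1][0])[2].round(4))(ray(c,323,v)) for v in (147,303)],'y',[ (lambda od:(od[0]+od[1]*(x-od[0][0])/od[1][0])[1].round(4))(ray(c,u,225)) for u in (242,404)])
E
```

```text
0.482 [ 0.482  -0.2585  0.1449] top/bot z [np.float64(0.0671), np.float64(0.2089)] y [np.float64(-0.1894), np.float64(-0.3284)]
0.486 [ 0.486  -0.2583  0.1463] top/bot z [np.float64(0.0696), np.float64(0.2093)] y [np.float64(-0.1902), np.float64(-0.3272)]
0.49 [ 0.49   -0.2582  0.1476] top/bot z [np.float64(0.0721), np.float64(0.2096)] y [np.float64(-0.1911), np.float64(-0.326)]
```

View pics/w1c.png

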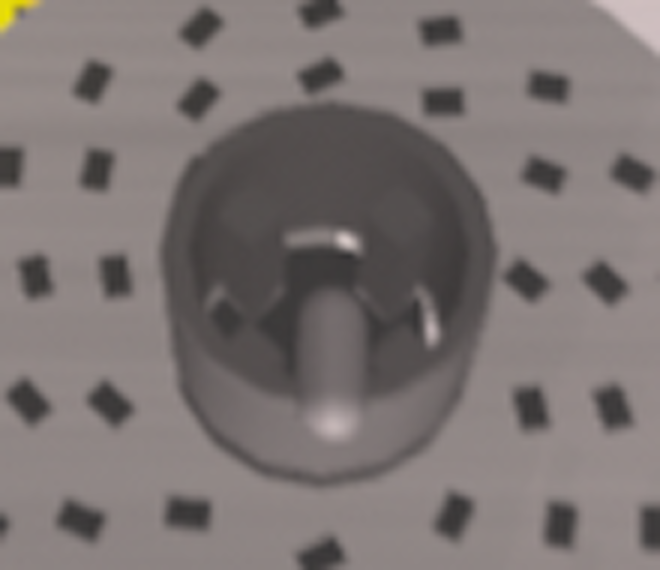

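```bash
python3 - <<'E'
from h import *
c=manip.calibration('wrist')
g=lambda u,v,x:(lambda od:(od[0]+od[1]*(x-od[0][0])/od[1][0]).round(4))(ray(c,u,v))
for x in(.517,.521,.525): print(x,g(324.8,203.7,x),'w',(g(297,203,x)-g(352.5,203,x))[1],g(332/6+270,160+425/6,x))
print(toolrot()[0],toolrot()[1].as_matrix().round(3))
E
```

```text
0.517 [ 0.517  -0.2586  0.1393] w 0.04259999999999997 [ 0.517  -0.2588  0.161 ]
0.521 [ 0.521  -0.2584  0.1409] w 0.041800000000000004 [ 0.521  -0.2587  0.1622]
0.525 [ 0.525  -0.2582  0.1426] w 0.04100000000000001 [ 0.525  -0.2585  0.1634]
[ 0.60236216 -0.25212167  0.21431334] [[ 0.023 -0.646 -0.763]
 [-1.    -0.017 -0.016]
 [-0.002  0.763 -0.646]]
```

```bash
python3 - <<'E'
from h import *
c=manip.calibration('wrist');p,Rt=toolrot()
for s in(-1,1): print(proj(c,p+Rt.apply([s*.0425,0,.009])))
print(proj(c,p+Rt.apply([0,0,.009])), c['fx'],c['cx'])
a=np.radians(50);yw=np.radians(1.2)
Rt=rot([-np.sin(a)*np.cos(yw),-np.sin(a)*np.sin(yw),-np.cos(a)],[np.sin(yw),-np.cos(yw),0])
zt=Rt.as_matrix()[:,2]
G=np.array([.510,-.257,.137]); rows(G-.003*zt-.055*zt,Rt); rows(G-.003*zt,Rt)
E
```

```text
[226.15285044 279.8709448 ]
[412.4313798 279.764852 ]
[319.29102566 279.68410673] 321.89553147928206 317.8934153604505
lin [0.29, 0.05, 6.25] rot [-0.25, 0.01, 0.18] mm 63 deg 0
lin [0.3, 0.07, 11.75] rot [-0.25, 0.01, 0.18] mm 118 deg 0
```

```bash
python3 -m pendant '{"linear":[[0.4,0,0],[0.4,0,1],[0.4,0,2],[0.4,0,3],[0.4,0,4],[0.4,0,5],[0.4,0,6.2],[0.4,0,6.2],[0.4,0,6.2],[0.4,0,6.2]],"rotation":[[0,0,0],[0,0,0],[0,0,0],[0,0,0],[0,0,0],[0,0,0],[0,0,0],[0,0,0],[0,0,0],[0,0,0]],"grip":[0,0,0,0,0,0,0,0,0,0]}'
python3 look.py w2
```

```text
time: 2.65
tool_pos: [0.5564, -0.2576, 0.1757]
tool_rot: [0.299, 0.65, -0.635, -0.293]
contact_force: [0.4, -0.2, 0.6]
gripper_width: 1.002
[ 0.55632833 -0.25750212  0.17538665]
```

View pics/w2.png

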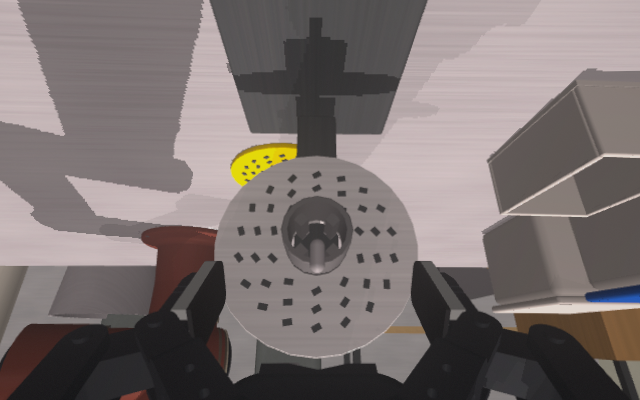

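```bash
python3 - <<'E'
from h import *
c=manip.calibration('wrist')
g=lambda u,v,x:(lambda od:(od[0]+od[1]*(x-od[0][0])/od[1][0]).round(4))(ray(c,u,v))
for x in (.515,.519,.523): print(g(317,231,x),'w',(g(281,231,x)-g(353,231,x))[1])
for x in (.480,.484,.488): print(g(316,157,x)[2],g(316,357,x)[2],(g(214,255,x)-g(418,255,x))[1],g(316,255,x)[1])
a=np.radians(50);yw=np.radians(1.2)
Rt=rot([-np.sin(a)*np.cos(yw),-np.sin(a)*np.sin(yw),-np.cos(a)],[np.sin(yw),-np.cos(yw),0])
zt=Rt.as_matrix()[:,2]
for G in([.508,-.258,.138],[.51,-.258,.137]): rows(np.array(G)-.003*zt,Rt)
E
```

```text
[ 0.515  -0.2573  0.1356] w 0.04299999999999998
[ 0.519  -0.2572  0.1368] w 0.0421
[ 0.523  -0.2571  0.1381] w 0.0411
0.0642 0.2049 0.1404 -0.2573
0.0666 0.2047 0.13779999999999998 -0.2573
0.0689 0.2045 0.1352 -0.2572
lin [-0.06, 0.29, 5.8] rot [-0.49, -0.07, 0.13] mm 58 deg 1
lin [-0.05, 0.09, 5.72] rot [-0.49, -0.07, 0.13] mm 57 deg 1
```

```bash
python3 -m pendant '{"linear":[[-0.1,0.1,1],[-0.1,0.1,2],[-0.1,0.1,3],[-0.1,0.1,4],[-0.1,0.1,5],[-0.1,0.1,5.7],[-0.1,0.1,5.7],[-0.1,0.1,5.7],[-0.1,0.1,5.7],[-0.1,0.1,5.7]],"rotation":[[0,0,0],[0,0,0],[0,0,0],[0,0,0],[0,0,0],[0,0,0],[0,0,0],[0,0,0],[0,0,0],[0,0,0]],"grip":[0,0,0,0,0,0,0,0.3,0.4,0.5]}'
python3 -m pendant '{"linear":[[0,0,0],[0,0,0],[0,0,0],[0,0,0],[0,0,0],[0,0,0],[0,0,0],[0,0,0],[0,0,0],[0,0,0]],"rotation":[[0,0,0],[0,0,0],[0,0,0],[0,0,0],[0,0,0],[0,0,0],[0,0,0],[0,0,0],[0,0,0],[0,0,0]],"grip":[0.5,0.6,0.8,1,1,1,1,1,1,1]}'
python3 look.py w3; python3 -c "
from h import *
p,Rt=toolrot()
for d in [(0,0,.018),(.075,.0015,.018),(.075,.0015,.15)]: print(d,(Rt.inv().apply(d)*100).round(2))"
```

```text
time: 3.53
tool_pos: [0.5114, -0.2571, 0.1378]
tool_rot: [0.3, 0.65, -0.634, -0.294]
contact_force: [-0.3, 0.2, -0.0]
gripper_width: 0.604
time: 4.37
tool_pos: [0.5113, -0.2571, 0.1378]
tool_rot: [0.3, 0.65, -0.634, -0.294]
contact_force: [5.3, -0.0, 4.4]
gripper_width: 0.483
[ 0.51128406 -0.25705087  0.1377501 ]
(0, 0, 0.018) [-0.    1.37 -1.17]
(0.075, 0.0015, 0.018) [ 0.02 -3.49 -6.88]
(0.075, 0.0015, 0.15) [-1.000e-02  6.570e+00 -1.543e+01]
```

View pics/w3.png

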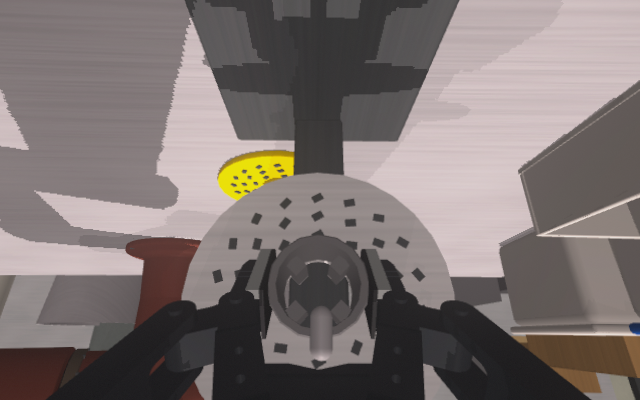

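Pads hold the hub squarely (centre near (317,287)), opening about 41 mm. I'll lift 18 mm and check the force.

```bash
python3 -m pendant '{"linear":[[0,0.2,-0.2],[0,0.4,-0.35],[0,0.6,-0.5],[0,0.8,-0.7],[0,1.0,-0.85],[0,1.2,-1.0],[0,1.37,-1.17],[0,1.37,-1.17],[0,1.37,-1.17],[0,1.37,-1.17]],"rotation":[[0,0,0],[0,0,0],[0,0,0],[0,0,0],[0,0,0],[0,0,0],[0,0,0],[0,0,0],[0,0,0],[0,0,0]],"grip":[1,1,1,1,1,1,1,1,1,1]}'
python3 look.py w4; python3 -c "
from h import *
p,Rt=toolrot()
for d in [(.07,.0015,0),(.08,.0016,0.0),(.08,.0016,.15)]: print(d,(Rt.inv().apply(d)*100).round(2))"
```

```text
time: 5.25
tool_pos: [0.511, -0.257, 0.1552]
tool_rot: [0.3, 0.649, -0.634, -0.295]
contact_force: [-0.2, 0.4, -3.3]
gripper_width: 0.478
[ 0.51091161 -0.25694772  0.15512622]
(0.07, 0.0015, 0) [ 0.01 -4.53 -5.34]
(0.08, 0.0016, 0.0) [ 0.03 -5.17 -6.1 ]
(0.08, 0.0016, 0.15) [ -0.02   6.27 -15.8 ]
```

View pics/w4.png

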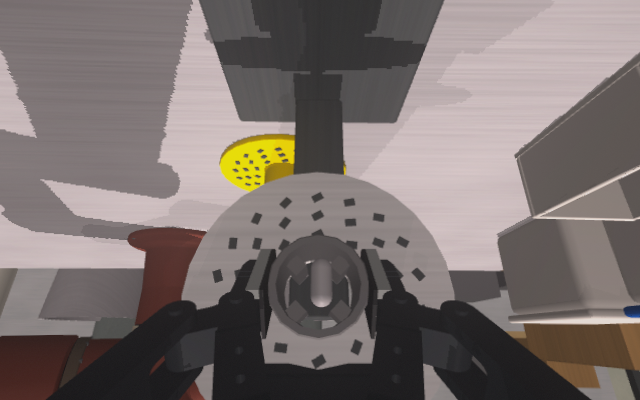

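The peg tip sits centred in the bore at (320,282), and the arm carries the weight. Next I draw it off 85 mm along +x.

```bash
python3 -m pendant '{"linear":[[0,-0.6,-0.7],[0,-1.2,-1.4],[0,-1.8,-2.1],[0,-2.4,-2.8],[0,-3,-3.5],[0,-3.6,-4.2],[0,-4.2,-4.9],[0,-4.8,-5.7],[0,-5.5,-6.5],[0,-5.5,-6.5]],"rotation":[[0,0,0],[0,0,0],[0,0,0],[0,0,0],[0,0,0],[0,0,0],[0,0,0],[0,0,0],[0,0,0],[0,0,0]],"grip":[1,1,1,1,1,1,1,1,1,1]}'
python3 - <<'E'
from h import *
p,R0=toolrot(); a=R0.as_matrix()
print(manip.state()['joint_pos'].round(2))
print('up', (R0.inv().apply([0.0,0,.15])*100).round(2))
# rotate about world y (tool -x) so disc z (+x) -> +z : rotation about world -y by 90 deg
dz=R.from_euler('z',1.2,degrees=True).apply([1,0,0])
for s in (-1,1):
    Rn=R.from_rotvec(s*np.pi/2*np.array([0,1,0]))*R0
    print(s,Rn.apply(R0.inv().apply(dz)).round(2),Rn.as_matrix().round(2))
E
```

```text
time: 6.13
tool_pos: [0.5978, -0.2548, 0.1549]
tool_rot: [0.3, 0.65, -0.634, -0.294]
contact_force: [-1.1, 0.3, -3.0]
gripper_width: 0.478
[-0.39  0.67  1.16 -0.37  2.1   1.1 ]
up [-0.04 11.43 -9.72]
-1 [0.   0.02 1.  ] [[ 0.   -0.76  0.65]
 [-1.   -0.02 -0.02]
 [ 0.02 -0.65 -0.76]]
1 [ 0.    0.02 -1.  ] [[-0.    0.76 -0.65]
 [-1.   -0.02 -0.02]
 [-0.02  0.65  0.76]]
```

```bash
python3 -m pendant '{"linear":[[0,2.5,-2.1],[0,5,-4.2],[0,7.6,-6.5],[0,10,-8.5],[0,11.4,-9.7],[0,11.4,-9.7],[0,11.4,-9.7],[0,11.4,-9.7],[0,11.4,-9.7],[0,11.4,-9.7]],"rotation":[[0,0,0],[0,0,0],[0,0,0],[0,0,0],[0,0,0],[3,0,0],[10,0,0],[17,0,0],[24,0,0],[30,0,0]],"grip":[1,1,1,1,1,1,1,1,1,1]}'
python3 - <<'E'
from h import *
p,R0=toolrot(); 
Rt=rot([np.sin(np.radians(40)),0,-np.cos(np.radians(40))],[0,-1,0])
rows([.5,-.0,.2],Rt);rows([.5,-.0,.06],Rt); print(manip.state()['joint_pos'].round(2))
E
```

```text
time: 6.97
tool_pos: [0.5963, -0.2553, 0.3052]
tool_rot: [0.12, 0.705, -0.689, -0.119]
contact_force: [-1.6, 0.0, -3.5]
gripper_width: 0.478
lin [-25.71, 5.01, 12.99] rot [59.42, 0.39, 1.32] mm 292 deg 59
lin [-25.68, 0.36, 26.19] rot [59.42, 0.39, 1.32] mm 367 deg 59
[-0.46  0.27  1.31 -0.16  1.86  1.07]
```

```bash
python3 -m pendant '{"linear":[[-3,0,0],[-6,0,1],[-9,1,2],[-12,1.5,3.5],[-15,2,5],[-18,3,7],[-21,4,9],[-24,5,11],[-25.7,5,13],[-25.7,5,13]],"rotation":[[6,0,0],[12,0,0],[18,0,0],[24,0,0],[30,0,0.5],[36,0,1],[42,0,1],[48,0,1.3],[54,0.4,1.3],[59.4,0.4,1.3]],"grip":[1,1,1,1,1,1,1,1,1,1]}'
python3 -m pendant '{"linear":[[0,0,0],[0,0,0],[0,0,0],[0,0,0],[0,0,0],[0,0,0],[0,0,0],[0,0,0],[0,0,0],[0,0,0]],"rotation":[[0,0,0],[0,0,0],[0,0,0],[0,0,0],[0,0,0],[0,0,0],[0,0,0],[0,0,0],[0,0,0],[0,0,0]],"grip":[1,1,1,1,1,1,1,1,1,1]}'
python3 - <<'E'
from h import *
grab('side','s1'); grab('scene','sc1')
Rt=rot([np.sin(np.radians(40)),0,-np.cos(np.radians(40))],[0,-1,0])
rows([.5,0,.045],Rt); print(manip.state()['joint_pos'].round(2))
a=cv2.imread('pics/s1.png')[110:310,200:440];b=cv2.imread('pics/sc1.png')[100:300,230:470]
cv2.imwrite('pics/c1.png',cv2.resize(np.hstack([a,b]),(800,333)))
E
```

```text
time: 7.8
tool_pos: [0.494, 0.0034, 0.1913]
tool_rot: [-0.238, 0.668, -0.665, 0.235]
contact_force: [-1.4, -0.8, -6.9]
gripper_width: 0.473
time: 8.63
tool_pos: [0.4995, -0.0003, 0.2001]
tool_rot: [-0.24, 0.665, -0.665, 0.24]
contact_force: [-0.0, 0.0, -3.3]
gripper_width: 0.48
lin [-0.03, 9.86, 11.97] rot [0.31, 0.02, 0.04] mm 155 deg 0
[-0.22 -0.67  2.37  0.21  0.77  1.25]
```

View pics/c1.png

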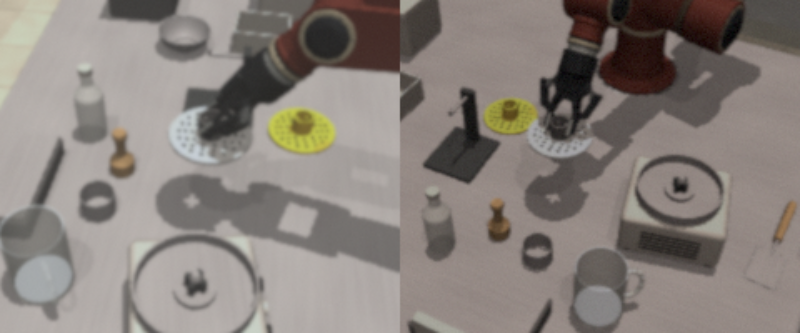

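```bash
python3 -m pendant '{"linear":[[0,1,2],[0,2,4],[0,3,6],[0,4,8],[0,5,10],[0,6,11.5],[0,7,13],[0,7.6,13.9],[0,7.6,13.9],[0,7.6,13.9]],"rotation":[[0,0,0],[0,0,0],[0,0,0],[0,0,0],[0,0,0],[0,0,0],[0,0,0],[0,0,0],[0,0,0],[0,0,0]],"grip":[1,1,1,1,1,1,1,1,1,1]}'
python3 - <<'E'
from h import *
print(manip.state()['joint_pos'].round(2));p,R0=toolrot();print((R0.inv().apply([0,0,-.01])*100).round(2))
E
```

```text
time: 9.57
tool_pos: [0.5295, -0.0002, 0.0441]
tool_rot: [-0.24, 0.665, -0.665, 0.239]
contact_force: [0.4, -0.7, -4.0]
gripper_width: 0.478
[-0.21 -0.25  2.39  0.39  0.35  1.04]
[0.   0.64 0.77]
```

Lower 8 mm gently, watching the force.

```bash
python3 -m pendant '{"linear":[[0,0.05,0.06],[0,0.1,0.12],[0,0.15,0.18],[0,0.2,0.24],[0,0.25,0.3],[0,0.3,0.36],[0,0.35,0.42],[0,0.4,0.48],[0,0.45,0.54],[0,0.45,0.54]],"rotation":[[0,0,0],[0,0,0],[0,0,0],[0,0,0],[0,0,0],[0,0,0],[0,0,0],[0,0,0],[0,0,0],[0,0,0]],"grip":[1,1,1,1,1,1,1,1,1,1]}'
```

```text
time: 10.4
tool_pos: [0.5296, -0.0003, 0.0374]
tool_rot: [-0.24, 0.665, -0.665, 0.24]
contact_force: [0.4, 0.6, -3.6]
gripper_width: 0.478
```

```bash
python3 -m pendant '{"linear":[[0,0.03,0.04],[0,0.06,0.08],[0,0.09,0.11],[0,0.12,0.14],[0,0.15,0.18],[0,0.18,0.22],[0,0.2,0.24],[0,0.2,0.24],[0,0.2,0.24],[0,0.2,0.24]],"rotation":[[0,0,0],[0,0,0],[0,0,0],[0,0,0],[0,0,0],[0,0,0],[0,0,0],[0,0,0],[0,0,0],[0,0,0]],"grip":[1,1,1,1,1,1,1,1,1,1]}'
```

```text
time: 11.23
tool_pos: [0.5298, -0.0003, 0.0346]
tool_rot: [-0.24, 0.665, -0.665, 0.24]
contact_force: [0.7, -0.8, -3.8]
gripper_width: 0.481
```

```bash
python3 -m pendant '{"linear":[[0,0.03,0.04],[0,0.06,0.08],[0,0.09,0.11],[0,0.12,0.14],[0,0.15,0.18],[0,0.18,0.22],[0,0.2,0.24],[0,0.2,0.24],[0,0.2,0.24],[0,0.2,0.24]],"rotation":[[0,0,0],[0,0,0],[0,0,0],[0,0,0],[0,0,0],[0,0,0],[0,0,0],[0,0,0],[0,0,0],[0,0,0]],"grip":[1,1,1,1,1,1,1,1,1,1]}'
```

```text
time: 12.07
tool_pos: [0.5315, -0.0006, 0.0337]
tool_rot: [-0.241, 0.665, -0.664, 0.242]
contact_force: [-6.7, 0.9, 8.0]
gripper_width: 0.477
```

```bash
python3 -m pendant '{"linear":[[0,0,0],[0,0,0],[0,0,0],[0,0,0],[0,0,0],[0,0,-1],[0,0,-3],[0,0,-6],[0,0,-9],[0,0,-12]],"rotation":[[0,0,0],[0,0,0],[0,0,0],[0,0,0],[0,0,0],[0,0,0],[0,0,0],[0,0,0],[0,0,0],[0,0,0]],"grip":[0.8,0.4,0.2,0,0,0,0,0,0,0]}'
python3 - <<'E'
from h import *
p,R0=toolrot();Rt=rot([0,0,-1],[0,-1,0]);rows([.533,0,.19],Rt);rows([.45,0,.24],Rt);print(manip.state()['joint_pos'].round(2))
E
```

```text
time: 12.9
tool_pos: [0.452, -0.0003, 0.1237]
tool_rot: [-0.239, 0.666, -0.665, 0.239]
contact_force: [0.8, 0.1, 1.2]
gripper_width: 1.001
lin [-0.02, -10.47, 0.05] rot [-39.59, 0.01, 0.03] mm 105 deg 40
lin [-0.03, -7.26, -9.09] rot [-39.59, 0.01, 0.03] mm 116 deg 40
[-0.26 -0.78  2.56  0.26  0.7   1.17]
```

```bash
python3 -m pendant '{"linear":[[0,-3,-3],[0,-5,-5],[0,-7,-5],[0,-9,-3],[0,-10.5,0],[0,-10.5,0],[0,-10.5,0],[0,-10.5,0],[0,-10.5,0],[0,-10.5,0]],"rotation":[[-6,0,0],[-12,0,0],[-18,0,0],[-24,0,0],[-30,0,0],[-36,0,0],[-39.6,0,0],[-39.6,0,0],[-39.6,0,0],[-39.6,0,0]],"grip":[0,0,0,0,0,0,0,0,0,0]}'
python3 look.py w5
python3 - <<'E'
from h import *
Rt=rot([0,0,-1],[0,-1,0]);rows([.47,.273,.33],Rt);print(manip.state()['joint_pos'].round(2))
E
python3 -c "
import cv2;a=cv2.imread('pics/w5.png')
g=cv2.cvtColor(a,cv2.COLOR_BGR2GRAY);cv2.imwrite('pics/w5v.png',a)"
```

```text
time: 13.73
tool_pos: [0.5334, -0.0002, 0.1905]
tool_rot: [-0.001, 0.707, -0.707, 0.001]
contact_force: [0.7, -2.2, 0.0]
gripper_width: 0.997
[ 5.33104439e-01 -2.31089527e-04  1.90714050e-01]
lin [-27.32, 6.26, -13.95] rot [-0.16, -0.01, 0.03] mm 313 deg 0
[-0.14 -0.12  1.89  0.    1.37  1.43]
```

```bash
python3 -m pendant '{"linear":[[0,0,-5],[0,0,-10],[-3.5,1,-14],[-7,2,-14],[-11,3,-14],[-15,4,-14],[-19,5,-14],[-23,6,-14],[-27.3,6.3,-14],[-27.3,6.3,-14]],"rotation":[[0,0,0],[0,0,0],[0,0,0],[0,0,0],[0,0,0],[0,0,0],[0,0,0],[0,0,0],[0,0,0],[0,0,0]],"grip":[0,0,0,0,0,0,0,0,0,0]}'
python3 look.py w6
python3 - <<'E'
import json
from h import *
c=manip.calibration('wrist');p=proj(c,[.5,.273,.146]);print(p)
x,y=p.astype(int); a=cv2.imread('pics/w6.png')[max(y-120,0):y+120,max(0,x-120):x+120]; print(max(y-120,0),max(0,x-120),a.shape)
c5=json.load(open('w5.json'));b=cv2.imread('pics/w5.png');p=proj(c5,[.533,0,.042]);print(p);x,y=p.astype(int);b=b[y-100:y+100,x-100:x+100];print(y-100,x-100)
cv2.imwrite('pics/c2.png',np.hstack([cv2.resize(a,(400,400),interpolation=cv2.INTER_CUBIC),cv2.resize(b,(400,400),interpolation=cv2.INTER_CUBIC)]))
E
```

```text
time: 14.62
tool_pos: [0.468, 0.2765, 0.3312]
tool_rot: [-0.002, 0.709, -0.705, 0.0]
contact_force: [-0.2, 0.2, 1.1]
gripper_width: 1.0
[0.46836041 0.27623026 0.33088752]
[322.45651608 150.42915139]
30 202 (240, 240, 3)
[318.21297604 193.64860643]
93 218
```

View pics/c2.png

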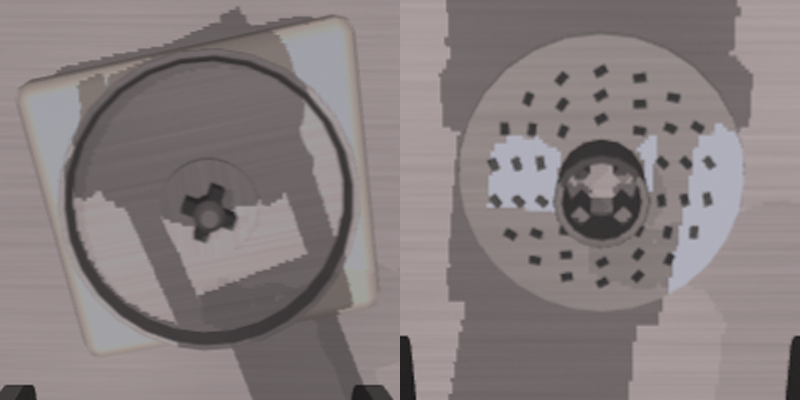

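```bash
python3 - <<'E'
import json
from h import *
c=json.load(open('w6.json'));
for n,u,v,z in[('rim',328.3,149.4,.137),('seat',326.8,152.4,.124),('nose',326.8,159,.157)]: print(n,onz(c,u,v,z).round(4))
g=cv2.cvtColor(cv2.imread('pics/w6.png'),cv2.COLOR_BGR2GRAY)
sub=g[130:182,300:352]; ys,xs=np.where(sub<75); print(len(xs))
ps=np.array([onz(c,x+300,y+130,.146)[:2] for x,y in zip(xs,ys)]); m=ps.mean(0)
k=np.linalg.norm(ps-m,axis=1)<.02;m=ps[k].mean(0);print('teeth centroid',m)
for C in (m,np.array([.5,.272])):
  d=ps-C;r=np.hypot(*d.T);k=(r>.010)&(r<.017);th=np.arctan2(d[k,1],d[k,0]);print('tooth ang',np.degrees(np.angle(np.exp(4j*th).mean()))/4,k.sum(),abs(np.exp(4j*th).mean()))
c5=json.load(open('w5.json'))
print('plate',onz(c5,318.75,179.25,.006))
for v in(0,): pass
g5=cv2.cvtColor(cv2.imread('pics/w5.png'),cv2.COLOR_BGR2GRAY)
L=[(580,183),(625,183),(583,213),(623,215)]
q=np.array([onz(c5,218+(x-400)/2,93+y/2,.030)[:2] for x,y in L]);print('land ctr',q.mean(0),[np.degrees(np.arctan2(*(p-q.mean(0))[::-1])).round(0) for p in q])
for z,u0,u1 in((.042,155,250),):print('hub y',onz(c5,218+u0/2,192,z)[1],onz(c5,218+u1/2,192,z)[1])
E
```

```text
rim [0.4994 0.2676 0.137 ]
seat [0.4944 0.2687 0.124 ]
nose [0.4935 0.2695 0.157 ]
417
teeth centroid [0.49476124 0.26937602]
tooth ang -19.1165415709563 257 0.5457499421844109
tooth ang -40.50482309498019 149 0.20520500789404697
plate [ 0.53701148 -0.00057554  0.006     ]
land ctr [ 0.53074407 -0.0010778 ] [np.float64(55.0), np.float64(-54.0), np.float64(127.0), np.float64(-130.0)]
hub y 0.019701125422688398 -0.02149888042756554
```

```bash
python3 - <<'E'
from h import *
Rt=rot([0,0,-1],[1,0,0]);rows([.534,-.0005,.12],Rt)
E
```

```text
lin [27.76, -6.34, 21.05] rot [-0.22, -0.03, -89.66] mm 354 deg 90
```

```bash
python3 -m pendant '{"linear":[[3,-1,0],[6,-2,0],[9.5,-3,2],[13,-4,4],[16.5,-5,6],[20,-5.5,8],[23,-6,10],[26,-6.3,12],[27.8,-6.3,15],[27.8,-6.3,17]],"rotation":[[0,0,-7],[0,0,-14],[0,0,-21],[0,0,-28],[0,0,-35],[0,0,-42],[0,0,-49],[0,0,-56],[0,0,-63],[-0.2,0,-70]],"grip":[0,0,0,0,0,0,0,0,0,0]}'
python3 - <<'E'
from h import *
Rt=rot([0,0,-1],[1,0,0]);rows([.534,-.0005,.12],Rt)
E
```

```text
time: 15.5
tool_pos: [0.5323, -0.0098, 0.1587]
tool_rot: [0.002, 0.984, -0.179, -0.001]
contact_force: [-1.5, 1.0, -0.3]
gripper_width: 1.004
lin [-0.17, -0.94, 3.87] rot [0.22, 0.06, -20.65] mm 40 deg 21
```

```bash
python3 -m pendant '{"linear":[[0,0,2],[0,0,4],[0,0,4],[0,0,4],[0,0,4],[0,0,4],[0,0,4],[0,0,4],[0,0,4],[0,0,4]],"rotation":[[0,0,-7],[0,0,-14],[0,0,-19.7],[0,0,-19.7],[0,0,-19.7],[0,0,-19.7],[0,0,-19.7],[0,0,-19.7],[0,0,-19.7],[0,0,-19.7]],"grip":[0,0,0,0,0,0,0,0,0,0]}'
python3 look.py w7
python3 - <<'E'
from h import *
Rt=rot([0,0,-1],[1,0,0]);rows([.534,-.0005,.033],Rt);print(manip.state()['joint_pos'].round(2))
E
```

```text
time: 16.33
tool_pos: [0.5342, -0.0053, 0.1212]
tool_rot: [0.001, 1.0, -0.009, 0.0]
contact_force: [0.9, -0.2, 0.3]
gripper_width: 1.001
[ 0.53411369 -0.00532103  0.12105593]
lin [-0.02, -0.5, 8.8] rot [0.11, 0.01, -0.99] mm 88 deg 1
[-0.15 -0.04  1.94 -0.    1.25 -0.13]
```

Apply the correction, descend, and close on the hub.

```bash
python3 -m pendant '{"linear":[[0,-0.5,0],[0,-0.5,1.5],[0,-0.5,3],[0,-0.5,4.5],[0,-0.5,6],[0,-0.5,7],[0,-0.5,8],[0,-0.5,8.8],[0,-0.5,8.8],[0,-0.5,8.8]],"rotation":[[0.1,0,-1],[0.1,0,-1],[0.1,0,-1],[0.1,0,-1],[0.1,0,-1],[0.1,0,-1],[0.1,0,-1],[0.1,0,-1],[0.1,0,-1],[0.1,0,-1]],"grip":[0,0,0,0,0,0,0,0,0,0]}'
python3 -m pendant '{"linear":[[0,0,0],[0,0,0],[0,0,0],[0,0,0],[0,0,0],[0,0,0],[0,0,0],[0,0,0],[0,0,0],[0,0,0]],"rotation":[[0,0,0],[0,0,0],[0,0,0],[0,0,0],[0,0,0],[0,0,0],[0,0,0],[0,0,0],[0,0,0],[0,0,0]],"grip":[0.2,0.3,0.4,0.5,0.7,1,1,1,1,1]}'
```

```text
time: 17.22
tool_pos: [0.5339, -0.0005, 0.0326]
tool_rot: [0.0, 1.0, 0.0, -0.001]
contact_force: [0.3, 0.1, -0.9]
gripper_width: 1.004
time: 18.05
tool_pos: [0.5343, -0.0006, 0.0336]
tool_rot: [0.0, 1.0, 0.0, -0.0]
contact_force: [-2.0, -0.7, 6.4]
gripper_width: 0.479
```

```bash
python3 -m pendant '{"linear":[[0,0,-2],[0,0,-5],[0,0,-9],[0,0,-13],[0,0,-17],[0,0,-20.7],[0,-3.5,-20.7],[-1,-7,-20.7],[-1.5,-10.5,-20.7],[-2,-14,-20.7]],"rotation":[[0,0,0],[0,0,0],[0,0,0],[0,0,0],[0,0,0],[0,0,4],[0,0,8],[0,0,12],[0,0,16],[0,0,17]],"grip":[1,1,1,1,1,1,1,1,1,1]}'
python3 - <<'E'
from h import *
t=np.radians(-17);Rt=rot([0,0,-1],[np.cos(t),np.sin(t),0]);rows([.4945,.269,.24],Rt)
E
```

```text
time: 18.88
tool_pos: [0.513, 0.1406, 0.2385]
tool_rot: [0.0, 0.989, -0.149, -0.001]
contact_force: [0.9, -0.5, -4.0]
gripper_width: 0.479
lin [-5.56, -11.71, -0.15] rot [0.04, 0.1, -0.19] mm 130 deg 0
```

```bash
python3 -m pendant '{"linear":[[-1.4,-3,0],[-2.8,-6,0],[-4.2,-9,0],[-5.5,-11.7,0],[-5.5,-11.7,0],[-5.5,-11.7,0],[-5.5,-11.7,0],[-5.5,-11.7,0],[-5.5,-11.7,0],[-5.5,-11.7,0]],"rotation":[[0,0,0],[0,0,0],[0,0,0],[0,0,0],[0,0,0],[0,0,0],[0,0,0],[0,0,0],[0,0,0],[0,0,0]],"grip":[1,1,1,1,1,1,1,1,1,1]}'
python3 look.py w8
python3 - <<'E'
from h import *
t=np.radians(-17);Rt=rot([0,0,-1],[np.cos(t),np.sin(t),0]);rows([.4945,.269,.206],Rt);c=manip.calibration('wrist')
print(proj(c,[.4945,.269,.157]),proj(c,toolrot()[0]))
a=cv2.imread('pics/w8.png');cv2.imwrite('pics/c3.png',cv2.resize(a[100:400,160:480],(640,600),interpolation=cv2.INTER_CUBIC))
E
```

```text
time: 19.72
tool_pos: [0.4959, 0.2665, 0.2396]
tool_rot: [0.0, 0.989, -0.148, -0.0]
contact_force: [-0.1, -0.4, -3.9]
gripper_width: 0.481
[0.49593131 0.26663552 0.23975949]
lin [-0.2, -0.19, 3.38] rot [0.02, 0.03, -0.06] mm 34 deg 0
[314.85726393 218.2063529 ] [317.89169501 291.22687586]
```

View pics/c3.png

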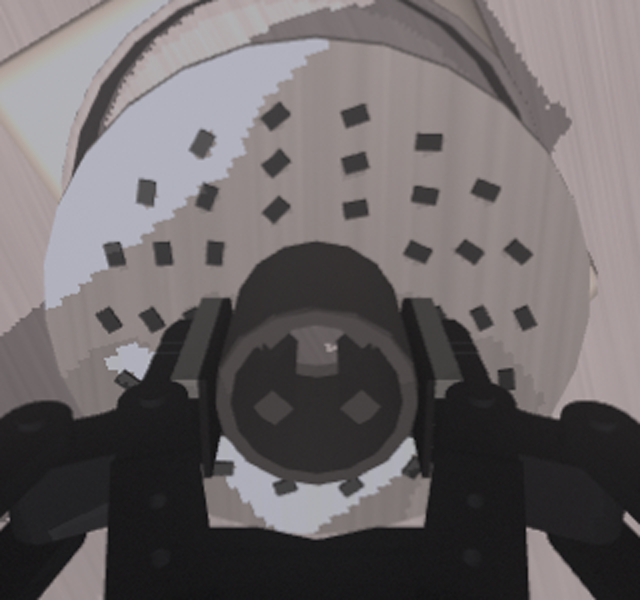

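```bash
python3 - <<'E'
import json
from h import *
c=json.load(open('w8.json'));p,Rt=toolrot()
for u,v,z in[(318.5,298.5,.0086),(318.5,303.3,-.003)]: print((Rt.inv().apply(onz(c,u,v,p[2]+z)-p)*1000).round(1))
c6=json.load(open('w6.json'))
# rim by four extremes rays, averaging world points
P=[onz(c6,202+x*.6,30+y*.6,.137)[:2] for x,y in((66,199),(355,199),(210,53),(210,345))]
print(np.round(P,4),(P[0]+P[1])/2,(P[2]+P[3])/2)
c5=json.load(open('w5.json'))
P=[onz(c5,218+x/2,93+y/2,.006)[:2] for x,y in((58,172),(345,172),(201,34),(201,311))]
print('disc',(P[0]+P[1])/2,(P[2]+P[3])/2)
t=np.radians(-17);Rt=rot([0,0,-1],[np.cos(t),np.sin(t),0]);rows([.497,.269,.206],Rt)
E
```

```text
[ 0.3 -2.3 -8.6]
[0.3 8.2 3. ]
[[0.4988 0.352 ]
 [0.4998 0.1834]
 [0.5777 0.2691]
 [0.4065 0.2665]] [0.49929001 0.26768358] [0.49210758 0.2677886 ]
disc [ 0.5372384  -0.00058306] [ 5.32294595e-01 -3.37628413e-04]
lin [0.03, -0.26, 3.38] rot [0.02, 0.03, -0.06] mm 34 deg 0
```

```bash
python3 -m pendant '{"linear":[[-0.07,-0.2,0],[-0.07,-0.2,0.7],[-0.07,-0.2,1.4],[-0.07,-0.2,2],[-0.07,-0.2,2.6],[-0.07,-0.2,3],[-0.07,-0.2,3.4],[-0.07,-0.2,3.4],[-0.07,-0.2,3.4],[-0.07,-0.2,3.4]],"rotation":[[0,0,0],[0,0,0],[0,0,0],[0,0,0],[0,0,0],[0,0,0],[0,0,0],[0,0,0],[0,0,0],[0,0,0]],"grip":[1,1,1,1,1,1,1,1,1,1]}'
python3 -m pendant '{"linear":[[0,0,0.1],[0,0,0.3],[0,0,0.5],[0,0,0.7],[0,0,0.9],[0,0,1.1],[0,0,1.3],[0,0,1.4],[0,0,1.4],[0,0,1.4]],"rotation":[[0,0,0],[0,0,0],[0,0,0],[0,0,0],[0,0,0],[0,0,0],[0,0,0],[0,0,0],[0,0,0],[0,0,0]],"grip":[1,1,1,1,1,1,1,1,1,1]}'
```

```text
time: 20.6
tool_pos: [0.4957, 0.2697, 0.2061]
tool_rot: [-0.0, 0.989, -0.148, -0.0]
contact_force: [-0.3, 0.6, -2.9]
gripper_width: 0.482
time: 21.43
tool_pos: [0.4955, 0.2695, 0.1917]
tool_rot: [0.0, 0.989, -0.148, -0.0]
contact_force: [0.3, -0.5, -4.0]
gripper_width: 0.478
```

```bash
python3 -m pendant '{"linear":[[0,0,0.1],[0,0,0.2],[0,0,0.3],[0,0,0.4],[0,0,0.5],[0,0,0.6],[0,0,0.6],[0,0,0.6],[0,0,0.6],[0,0,0.6]],"rotation":[[0,0,0],[0,0,0],[0,0,0],[0,0,0],[0,0,0],[0,0,0],[0,0,0],[0,0,0],[0,0,0],[0,0,0]],"grip":[1,1,1,1,1,1,1,1,1,1]}'
```

```text
time: 22.27
tool_pos: [0.4957, 0.2696, 0.1871]
tool_rot: [0.0, 0.989, -0.148, -0.0]
contact_force: [-3.8, -1.6, 5.6]
gripper_width: 0.479
```

```bash
python3 -m pendant '{"linear":[[-0.04,0.03,0],[-0.08,0.06,0],[-0.12,0.1,0],[-0.12,0.1,0.05],[-0.12,0.1,0.1],[-0.12,0.1,0.15],[-0.12,0.1,0.2],[-0.12,0.1,0.2],[-0.12,0.1,0.2],[-0.12,0.1,0.2]],"rotation":[[0,0,0],[0,0,0],[0,0,0],[0,0,0],[0,0,0],[0,0,0],[0,0,0],[0,0,0],[0,0,0],[0,0,0]],"grip":[1,1,1,1,1,1,1,1,1,1]}'
```

```text
time: 23.1
tool_pos: [0.494, 0.2689, 0.1844]
tool_rot: [0.0, 0.989, -0.148, -0.001]
contact_force: [-4.6, -2.5, 6.0]
gripper_width: 0.48
```

```bash
python3 -m pendant '{"linear":[[-0.04,0.05,0],[-0.08,0.1,0],[-0.12,0.14,0],[-0.12,0.14,0],[-0.12,0.14,0.05],[-0.12,0.14,0.1],[-0.12,0.14,0.15],[-0.12,0.14,0.15],[-0.12,0.14,0.15],[-0.12,0.14,0.15]],"rotation":[[0,0,0],[0,0,0],[0,0,0],[0,0,0],[0,0,0],[0,0,0],[0,0,0],[0,0,0],[0,0,0],[0,0,0]],"grip":[1,1,1,1,1,1,1,1,1,1]}'
```

```text
time: 23.93
tool_pos: [0.4926, 0.268, 0.1823]
tool_rot: [0.0, 0.989, -0.148, -0.0]
contact_force: [-0.4, -0.4, -4.4]
gripper_width: 0.479
```

Lateral force is gone, so it is centred on the nose. I keep lowering lightly towards the teeth, with TCP about 0.179.

```bash
python3 -m pendant '{"linear":[[0,0,0.05],[0,0,0.1],[0,0,0.15],[0,0,0.2],[0,0,0.25],[0,0,0.3],[0,0,0.35],[0,0,0.4],[0,0,0.4],[0,0,0.4]],"rotation":[[0,0,0],[0,0,0],[0,0,0],[0,0,0],[0,0,0],[0,0,0],[0,0,0],[0,0,0],[0,0,0],[0,0,0]],"grip":[1,1,1,1,1,1,1,1,1,1]}'
```

```text
time: 24.77
tool_pos: [0.4925, 0.268, 0.1782]
tool_rot: [0.0, 0.989, -0.148, -0.0]
contact_force: [0.0, 0.1, -4.1]
gripper_width: 0.481
```

```bash
python3 -m pendant '{"linear":[[0,0,0.05],[0,0,0.1],[0,0,0.15],[0,0,0.2],[0,0,0.25],[0,0,0.3],[0,0,0.3],[0,0,0.3],[0,0,0.3],[0,0,0.3]],"rotation":[[0,0,0],[0,0,0],[0,0,0],[0,0,0],[0,0,0],[0,0,0],[0,0,0],[0,0,0],[0,0,0],[0,0,0]],"grip":[1,1,1,1,1,1,1,1,1,1]}'
```

```text
time: 25.6
tool_pos: [0.4925, 0.2679, 0.1752]
tool_rot: [0.0, 0.989, -0.148, -0.0]
contact_force: [-0.1, -0.1, -4.2]
gripper_width: 0.48
```

```bash
python3 -m pendant '{"linear":[[0,0,0.1],[0,0,0.2],[0,0,0.3],[0,0,0.4],[0,0,0.5],[0,0,0.6],[0,0,0.7],[0,0,0.7],[0,0,0.7],[0,0,0.7]],"rotation":[[0,0,0],[0,0,0],[0,0,0],[0,0,0],[0,0,0],[0,0,0],[0,0,0],[0,0,0],[0,0,0],[0,0,0]],"grip":[1,1,1,1,1,1,1,1,1,1]}'
python3 -c "
from h import *;print(manip.state()['ft_torque'])"
```

```text
time: 26.43
tool_pos: [0.4924, 0.268, 0.1681]
tool_rot: [0.0, 0.989, -0.148, -0.0]
contact_force: [-1.1, 0.9, -3.7]
gripper_width: 0.476
[ 0.06172147  0.08524339 -0.00157834]
```

```bash
python3 -m pendant '{"linear":[[0,0,0.1],[0,0,0.2],[0,0,0.3],[0,0,0.4],[0,0,0.5],[0,0,0.6],[0,0,0.7],[0,0,0.8],[0,0,0.9],[0,0,0.9]],"rotation":[[0,0,0],[0,0,0],[0,0,0],[0,0,0],[0,0,0],[0,0,0],[0,0,0],[0,0,0],[0,0,0],[0,0,0]],"grip":[1,1,1,1,1,1,1,1,1,1]}'
```

```text
time: 27.27
tool_pos: [0.4924, 0.2679, 0.1589]
tool_rot: [0.0, 0.989, -0.148, -0.0]
contact_force: [-0.7, 0.9, -3.3]
gripper_width: 0.475
```

```bash
python3 -m pendant '{"linear":[[0,0,0.04],[0,0,0.08],[0,0,0.12],[0,0,0.16],[0,0,0.2],[0,0,0.2],[0,0,0.2],[0,0,0.2],[0,0,0.2],[0,0,0.2]],"rotation":[[0,0,0],[0,0,0],[0,0,0],[0,0,0],[0,0,0],[0,0,0],[0,0,0],[0,0,0],[0,0,0],[0,0,0]],"grip":[1,1,1,1,1,1,1,1,1,1]}'
```

```text
time: 28.1
tool_pos: [0.4925, 0.268, 0.1577]
tool_rot: [0.0, 0.989, -0.148, -0.0]
contact_force: [-5.0, -0.9, 1.8]
gripper_width: 0.485
```

Contact comes at TCP z 0.1577, and 0.124 + 0.0336 predicts 0.1576, so it is home. Release, retreat, and check.

```bash
python3 -m pendant '{"linear":[[0,0,0],[0,0,0],[0,0,0],[0,0,0],[0,0,0],[0,0,0],[0,0,-1],[0,0,-3],[0,0,-6],[0,0,-9]],"rotation":[[0,0,0],[0,0,0],[0,0,0],[0,0,0],[0,0,0],[0,0,0],[0,0,0],[0,0,0],[0,0,0],[0,0,0]],"grip":[0.9,0.8,0.6,0.4,0.2,0,0,0,0,0]}'
python3 -m pendant '{"linear":[[0,0,-4],[0,2,-8],[0,4,-10],[0,8,-10],[0,12,-10],[0,16,-10],[0,20,-10],[0,20,-10],[0,20,-10],[0,20,-10]],"rotation":[[0,0,0],[0,0,0],[0,0,0],[0,0,0],[0,0,0],[0,0,0],[0,0,0],[0,0,0],[0,0,0],[0,0,0]],"grip":[0,0,0,0,0,0,0,0,0,0]}'
python3 - <<'E'
from h import *
grab('scene','scF');grab('side','sF')
a=cv2.imread('pics/scF.png')[100:300,190:470];b=cv2.imread('pics/sF.png')[230:345,240:400]
a=cv2.resize(a,(420,300),interpolation=cv2.INTER_CUBIC);b=cv2.resize(b,(380,273),interpolation=cv2.INTER_CUBIC)
b=cv2.copyMakeBorder(b,0,27,0,0,cv2.BORDER_CONSTANT);cv2.imwrite('pics/fin.png',np.hstack([a,b]))
c=manip.calibration('side');print('home rim L/R',[proj(c,[.4925+s*.07,.268,.13]).round(1) for s in(1,-1)],'hub top',proj(c,[.4925,.268,.166]).round(1))
E
```

```text
time: 28.93
tool_pos: [0.4923, 0.2678, 0.2482]
tool_rot: [0.0, 0.989, -0.148, -0.001]
contact_force: [1.5, -0.2, 0.0]
gripper_width: 1.004
time: 29.77
tool_pos: [0.4345, 0.0767, 0.3482]
tool_rot: [-0.0, 0.989, -0.148, 0.001]
contact_force: [-0.6, 1.1, 0.3]
gripper_width: 1.003
home rim L/R [array([286.4, 277.9]), array([346.5, 284.8])] hub top [316.4 272.2]
```

View pics/fin.png

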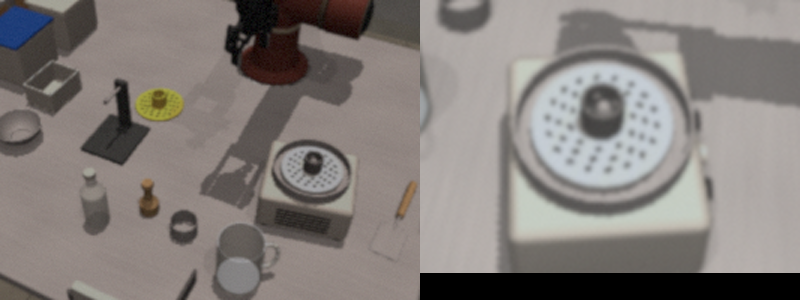

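The disc lies level inside the dish with its hub up, and the other things are unmoved. Its rim in the side view runs from x ≈ 287 to 346, against 286 to 346 predicted for home.

```bash
python3 -c "
from plant import manip
print(manip.job_done())"
```

```text
the job is handed in; nothing more can be done
None
```

The job is done and handed in at about 30 s on the robot's clock.

**What I did:**
- I gripped the disc by its hub, raised it 18 mm, drew it about 87 mm off the peg, laid it flat on the bench with its hub up and let go.
- I took it again by the hub from above and pre-turned it about 17° to the tooth angle seen in the wrist picture. On the shaft's nose I moved it about 3 mm sideways to where the side force vanished.
- It then dropped through the teeth with no added load, so no turning search was needed, and I released it on the seat.

**Last checks:**
- **Seating:** it touched down with about 5 N at tool height 157.7 mm; 157.6 mm was predicted for fully home.
- **Release:** the gripper came away freely and stands clear.
- **Pictures:** the final scene and side views show the disc level in the dish. Its rim is within 1 px of the predicted home position, and the other things look unmoved by eye.

**Disagreements:**
- The wrist pictures put the stand about 8 mm, and the shaft about 2–3 mm, from where the first estimates had them. I settled the stand by a closer look and the shaft by feel.
- The clear parts of the bottle and jug were only judged by eye.

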